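# Last jar into the packed rack row

### The job

Put the jar that stands by itself on the table into the gap in the row of jars on the rack's lower shelf. The gap is a little too narrow and lies under the upper shelf, so stand the jar on the open front ledge before the gap, let go, and push it straight back between its neighbours, which must slide apart and stay standing, until it is fully home against the back stop, in line with the rest of the row. Leave the other things on the table alone.

Things in the scene. Friction and masses are not known exactly. Their poses are not given: they have to be found in the camera images.
- jar_center (a point): Centre, half-way up, of the jar to be put away: screw-top plastic jar with film-covered lid, 69 mm across, 99 mm tall, 0.25 to 0.5 kg; plain cylinder up to 78 mm, lid equally wide from 86 mm up. It stands upright by itself on the table at the robot's right, in front of the rack's right end. The jars in the rack are just like it.
- rack: Two-tier steel bench rack, fixed, 250 mm deep (x), 400 mm wide (y). Origin: centre of its underside, on the table; +x points to its back, away from the robot, +y to its left, z up. Lower shelf: flat sheet, top at z = 22 mm, x = -125 to +112 mm, with 45 mm high side upstands (inner faces y = +-182 mm, only behind x = -5 mm). Jars slide easily on it; pushing the jar in takes under 10 N.
- rack_ledge (a point): Point on top of the lower shelf's open front ledge, at rack x = -70 mm, y = 0, z = 22 mm; axes as the rack's. The ledge runs from x = -125 to +18 mm with nothing above it. Shifted sideways to face the gap, this is where a jar can stand before it is pushed in.
- rack_edge (a point): Middle of the front edge of the upper shelf, on its underside (rack x = +18 mm, y = 0, z = 195 mm). The upper shelf is a wire deck from here to the back; tape and label rolls on it reach z = 302 mm. Its legs (14 mm thick) stand at rack x = +27 and +116 mm, y = +-193 mm.
- rack_stop (a point): Middle of the back stop where it meets the lower shelf (rack x = +112 mm, y = 0, z = 22 mm): an upright face, 45 mm high, across the row's back. A jar fully home touches it: jar axis at rack x = +78 mm, its front at +43 mm, so 25 mm behind the upper shelf's front edge.
- row_1_center (a point): Centre (half-way up) of a loose jar on the lower shelf, leftmost jar of the row. Same kind as the jar to be put away (69 mm across, 99 mm tall).
- row_2_center (a point): Centre (half-way up) of a loose jar on the lower shelf, second jar from the left: left-hand (+y) side of the gap. Same kind as the jar to be put away (69 mm across, 99 mm tall). The gap between the second and third jars is only 47 to 62 mm wide; the missing room lies free at the ends of the row.
- row_3_center (a point): Centre (half-way up) of a loose jar on the lower shelf, third jar from the left: right-hand (-y) side of the gap. Same kind as the jar to be put away (69 mm across, 99 mm tall).
- row_4_center (a point): Centre (half-way up) of a loose jar on the lower shelf, rightmost jar of the row. Same kind as the jar to be put away (69 mm across, 99 mm tall).
- tape_clear: Roll of clear packing tape lying flat on the table to the right of the rack, 92 mm across, 48 mm high; origin at its underside. To be left alone.
- lid_2: Loose jar lid lying on the table at the left, in front of the rack, 69 mm across, 14 mm high; origin at its underside. To be left alone.
- sachet_a: Small flat white sachet, 30 x 44 x 7 mm, on the table to the left of the rack; origin at its underside. To be left alone.

How it is judged:
By the outcome, as a careful person would: the job done as asked, in the order asked, and still so for the second after the job is handed in, with the robot touching nothing.
It also fails if it takes over 51 s, if anything falls off the work surface, if the arm or the gripper's body presses on something with over 40 N, if the wrist force passes 120 N, or if a joint passes its speed limit or range.

### The arm

A 7-joint arm with a two-finger parallel gripper is mounted at the origin on a cart in front of the work surface, level with it; the furniture and walls round the work are solid. World frame = base frame: x ahead of the robot, y to its left, z up, the work surface at z = 0. Lengths are in m, angles in rad, forces in N, time in s.
With the tool pointing down it reaches from about 0.4 to 0.85 m from the base axis. Payload 4.5 kg.
Tool frame: the origin (TCP) lies at the very end of the fingers, on their centre line; the grasp point (between the pads) lies 19 mm behind it (tcp_to_grasp is the z of the grasp point in the tool frame, in m); z points along the fingers, y is the line along which they close (so a half turn about z gives the same grasp; the last joint's range is limited). The gripper opens to 88 mm and grips with 3 to 60 N. Pads are 18 mm wide; open, the fingers measure 123 mm over their backs; the gripper's body (75 mm by 187 mm) begins 45 mm behind the grasp point.
Start: joints at [1.266, 0.689, -0.195, 1.565, 0.157, 0.902, -0.215], TCP at [0.208, -0.589, 0.239] pointing down, gripper open.
Joint ranges: [-3.01, 3.01], [-0.46, 2.08], [-1.47, 1.51], [0.13, 2.56], [-1, 4.14], [0.04, 2.09], [-2.66, 2.66]. Speed limits (rad/s): [2.57, 2.57, 3.14, 3.14, 3.14, 3.14, 3.14].

### API

Orientations are given as a unit quaternion [x, y, z, w].
In Python, from plant import * gives the robot as it stands. The module is installed in compiled form; this text tells all that it offers.
- The arm moves only by the shell command python3 -m jog 'ROWS' [OPENING] [FORCE]. ROWS is JSON, a list that holds one entry, the list of rows, each a list of 6 numbers: the shift along the tool's x, y, z in m, then the turn, a rotation vector about the tool's x, y, z in rad. In form: [[[dx, dy, dz, ax, ay, az], ...]]. A call has 1 to 12 rows; each row shifts and turns the commanded pose from where the row before left it, along the tool's axes as they then stand; what a row does not reach is not made up. A row lasts 1/8 s, in which the tool goes at most 62.5 mm and 10.7 degrees, less where a joint would pass 70% of its speed; a pose out of reach is approached as far as the arm can. A call with a gripper value outside its range is refused whole. OPENING is the finger opening in m, from 0 to 0.0881, set as the call begins (- or left out, the last holds). The fingers move at their own pace and stop on an object; FORCE is the grip in N (left out, the last holds). Time passes only in rows, so rows that do not move let the fingers close. It gives the time, the measured TCP pose, the force, the opening and the grip force at its end, in the units of the state.
- get_state(): the state, without advancing time (a new reading comes with each control period).
- snapshot(name): name is "scene" or "top"; returns a dict with "frame" (420x560x3 uint8, red, green, blue), "mtx" (3x3 intrinsics, pixels), "D" ([k1, k2, p1, p2, k3] as OpenCV has them; the pictures are not rectified), "xyz" and "orientation" of the camera in the world. Camera axes: x right, y down, z forward; pixel columns grow to the right and rows downward; lengths in m; the calibration is good to about 2 mm. A picture is of the moment at which its call begins. There is no depth.
- finish_job(): hands the job in; it is judged then, once.
The state is a dict: "clock": time; "q": joint angles; "qd": joint speeds; "joint_torque": joint torques, N m; "tool_pos": TCP position; "eef_rot": TCP orientation; "contact_force": force on the tool from outside, world axes, zero at the start; "moment": the same for the moment, N m; "opening": opening from 0.0 (shut) to 1.0 (fully open); "finger_force": force on a finger pad.
Only numpy, scipy, OpenCV 4.12 (cv2) and the standard library are available. Lean on these libraries where they do the work, as an engineer would, in place of code of your own. Each camera call takes 0.05 s, during which the arm holds its last target. There are 200 camera calls.

## Working session

There is one attempt and no reset: what is moved stays moved. The work goes in short steps, Python scripts to look and compute and a shell command to move; the robot and the scene stay as the last step left them, time stands still between calls to the robot, and variables do not carry over. Pictures are saved under pics/ and viewed, at most 12 in all, crops included, and the job is handed in when it is done.

```bash
mkdir -p pics; cat > h.py <<'E'
from plant import *
import numpy as np, cv2
from scipy.spatial.transform import Rotation as R
def ray(s,uv):
    p=cv2.undistortPoints(np.array([[uv]],float),s["mtx"],np.array(s["D"],float))[0,0]
    return np.array(s["xyz"]),R.from_quat(s["orientation"]).apply([p[0],p[1],1])
def onz(s,uv,z):
    o,d=ray(s,uv); return o+d*(z-o[2])/d[2]
def proj(s,P):
    r=R.from_quat(s["orientation"]).inv(); 
    return cv2.projectPoints(np.array(P,float).reshape(-1,1,3),r.as_rotvec(),r.apply(-np.array(s["xyz"])),s["mtx"],np.array(s["D"],float))[0][:,0]
E
python3 - <<'E'
from h import *
st=get_state();print(st)
for n in("scene","top"):
    s=snapshot(n);cv2.imwrite(f"pics/{n}0.png",s["frame"][:,:,::-1]);print(n,s["xyz"],s["orientation"],s["mtx"])
E
```

```text
{'clock': 0.0, 'q': array([ 1.26578574,  0.68998568, -0.194504  ,  1.56635142,  0.15729784,
        0.90249587, -0.21510495]), 'qd': array([0.00078081, 0.00016666, 0.00085454, 0.00123824, 0.00060083,
       0.00099261, 0.00048214]), 'joint_torque': array([-7.42352804e-04, -5.27560401e+01, -1.26755275e+00, -1.53424466e+01,
       -5.27968642e-02,  6.62271545e-03,  1.39861850e-04]), 'tool_pos': array([ 0.20746456, -0.58888577,  0.23790675]), 'eef_rot': array([ 9.85678772e-01,  1.68631263e-01, -2.23885111e-04, -8.97209537e-04]), 'contact_force': array([ 0.1210731 , -0.79966441,  0.40990104]), 'moment': array([0.01286741, 0.05226794, 0.00670183]), 'finger_force': 0.0, 'opening': 1.0000021001442319}
scene [-0.11892996  0.67290415  0.87720574] [-0.31897263  0.84067991 -0.40497094  0.16586831] [[491.1422706    0.         274.60989546]
 [  0.         491.1422706  217.23158584]
 [  0.           0.           1.        ]]
top [-0.03101083  0.07565859  0.9369887 ] [-0.6018989   0.74140424 -0.22784268  0.19006624] [[395.45991495   0.         276.96431914]
 [  0.         395.45991495 212.53053997]
 [  0.           0.           1.        ]]
```

View pics/scene0.png

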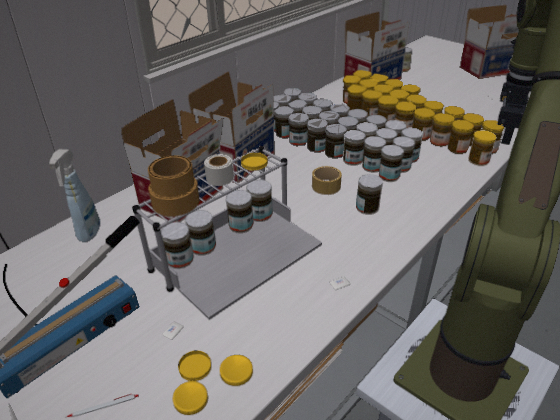

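View pics/top0.png

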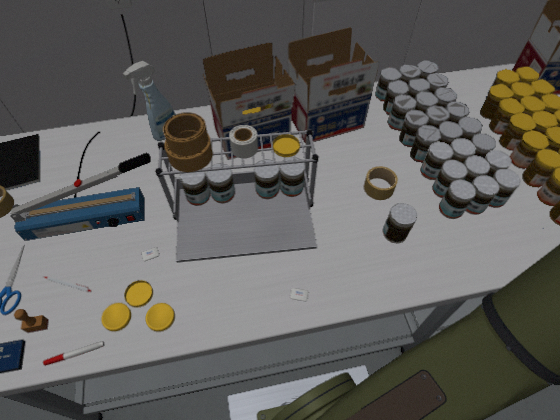

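The scene view shows the lone jar at about (369,194), the row lids at (175,231), (201,219), (239,197) and (260,186), and the ledge's front corners near (187,303) and (321,243). In the top view the jar is at about (400,223) and the ledge's front corners at (178,257) and (315,246). I'll zoom in for finer pixel positions.

```bash
python3 - <<'E'
from h import *
for n,(x,y,w,h) in dict(scene=(130,150,270,160),top=(150,120,280,145)).items():
    f=cv2.imread(f"pics/{n}0.png")[y:y+h,x:x+w]
    f=(255*(f/255.)**0.6).astype('uint8')
    g=cv2.resize(f,None,fx=2.8,fy=2.8,interpolation=cv2.INTER_CUBIC)
    for k in range(0,w,20): cv2.putText(g,str(x+k),(int(k*2.8),8),0,.3,(0,0,255));cv2.line(g,(int(k*2.8),8),(int(k*2.8),14),(0,0,255))
    for k in range(0,h,20): cv2.putText(g,str(y+k),(0,int(k*2.8)+4),0,.3,(0,0,255))
    cv2.imwrite(f"pics/{n}1.png",g)
E
```

```text
(no output)
```

View pics/scene1.png

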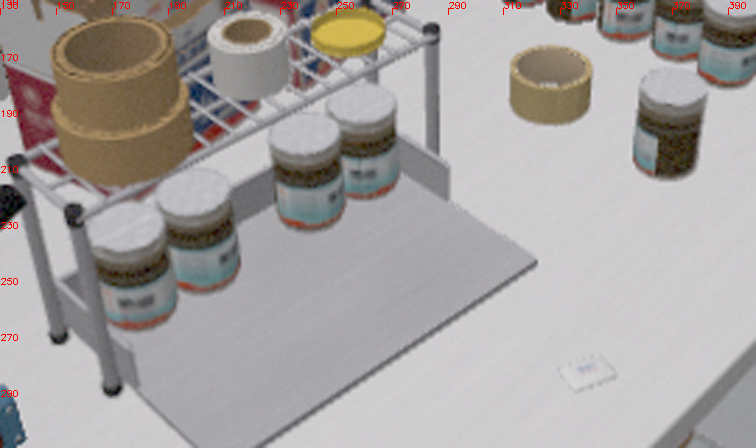

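View pics/top1.png

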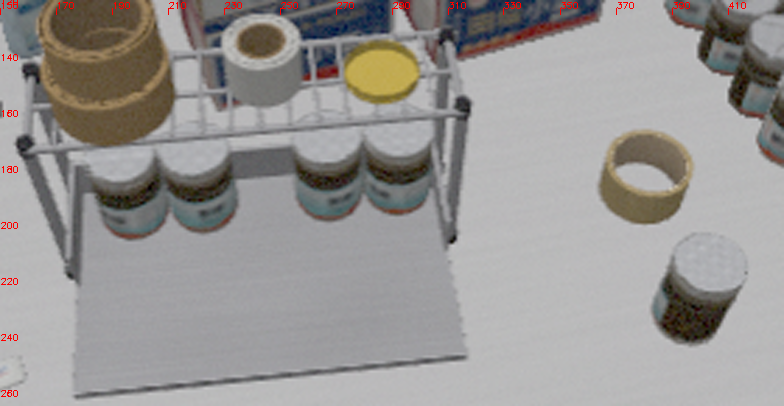

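The crops show the jar's lid centre at scene (370,181) and top (403,214). The ledge's front corners are at top (177,261) and (316,247). The row's lid centres are at scene (175,231), (200,219), (239,198) and (259,187).

```bash
python3 - <<'E'
from h import *
np.set_printoptions(precision=4,suppress=True)
s=snapshot("scene");t=snapshot("top")
print("jar",onz(s,(370.4,181.4),.099),onz(t,(403.2,213.9),.099))
a,b=onz(t,(177.1,261.0),.022),onz(t,(316.4,247.3),.022)
print("FL,FR",a,b,np.linalg.norm(a-b),"scene FR",onz(s,(321.4,243.2),.022))
yv=(a-b);yv/=np.linalg.norm(yv);xv=np.array([yv[1],-yv[0],0]);o=(a+b)/2+.125*xv;o[2]=0
print("yaw",np.degrees(np.arctan2(xv[1],xv[0])),"origin",o)
for n,P in dict(fl=(27,193,0),fr=(27,-193,0)).items(): print(n,proj(t,o+xv*P[0]/1e3+yv*P[1]/1e3),proj(s,o+xv*P[0]/1e3+yv*P[1]/1e3))
for uv in((175.4,231.4),(199.6,218.6),(239.3,197.9),(258.9,187.1)):
    p=onz(s,uv,.121);d=p-o;print("row",p,"rack",d@xv,d@yv)
E
```

```text
jar [ 0.4634 -0.3499  0.099 ] [ 0.463 -0.351  0.099]
FL,FR [0.4909 0.2396 0.022 ] [ 0.4555 -0.1248  0.022 ] 0.36613220384534373 scene FR [ 0.4576 -0.1223  0.022 ]
yaw -5.553718310740051 origin [0.5976 0.0453 0.    ]
fl [[177.098  217.7577]] [[171.6225 289.8369]]
fr [[310.6675 205.3582]] [[285.86   221.9657]]
row [0.6851 0.1664 0.121 ] rack 0.07539223578635972 0.12901257048538242
row [0.6784 0.0945 0.121 ] rack 0.07565876088107697 0.056790499874053685
row [ 0.6656 -0.0326  0.121 ] rack 0.07519937382598396 -0.07089168357323995
row [ 0.6607 -0.1024  0.121 ] rack 0.0770974496078876 -0.14086890939585892
```

```bash
cat > rem.py <<'E'
# usage: rem.py x y z yaw_deg tilt_deg : remaining shift/turn in tool axes
from h import *
import sys
x,y,z,yaw,tilt=map(float,sys.argv[1:])
st=get_state();C=R.from_quat(st["eef_rot"])
T=R.from_euler("z",yaw,degrees=True)*R.from_euler("y",-tilt,degrees=True)*R.from_euler("x",180,degrees=True)
print("shift",np.round(C.inv().apply(np.array([x,y,z])-st["tool_pos"]),4),"turn",np.round((C.inv()*T).as_rotvec(),3),"pos",np.round(st["tool_pos"],4),"F",np.round(st["contact_force"],1),"q",np.round(st["q"],2),"open",round(st["opening"],3),"ff",round(st["finger_force"],1),"t",st["clock"])
E
python3 -m jog '[[[0,0,0,0,0,0.145],[0,0,0,0,0,0.145],[0,0,0,0,0,0.145],[0.029,-0.0327,0,0,0,0],[0.029,-0.0327,0,0,0,0],[0.029,-0.0327,0,0,0,0],[0.029,-0.0327,0,0,0,0],[0.029,-0.0327,0,0,0,0],[0.029,-0.0327,0,0,0,0],[0.029,-0.0327,0,0,0,0],[0.029,-0.0327,0,0,0,0],[0,0,0,0,0,0]]]' 0.088 25; python3 rem.py 0.463 -0.3505 0.043 -5.5 0
```

```text
clock: 1.7
tool_pos: [0.4674, -0.3471, 0.2385]
eef_rot: [0.999, -0.044, 0.001, -0.001]
contact_force: [-0.5, -0.2, 0.7]
opening: 1.0
finger_force: 0.0
shift [-0.0045  0.0043  0.1955] turn [-0.003 -0.002  0.008] pos [ 0.4674 -0.3471  0.2385] F [-0.5 -0.2  0.7] q [ 0.58  0.63 -0.03  1.7   0.02  0.81 -1.12] open 1.0 ff 0.0 t 1.7
```

```bash
python3 -m jog '[[[-0.0045,0.0045,0.04,0,0,0.008],[0,0,0.04,0,0,0],[0,0,0.04,0,0,0],[0,0,0.03,0,0,0],[0,0,0.025,0,0,0],[0,0,0.02,0,0,0],[0,0,0,0,0,0],[0,0,0,0,0,0]]]' 0.088 25; python3 rem.py 0.463 -0.3505 0.043 -5.5 0; python3 - <<'E'
from h import *
f=[cv2.resize(snapshot(n)["frame"][y:y+150,x:x+130,::-1],None,fx=3,fy=3) for n,x,y in(("scene",305,100),("top",340,130))]
cv2.imwrite("pics/g.png",np.hstack(f))
E
```

```text
clock: 2.7
tool_pos: [0.4592, -0.356, 0.0444]
eef_rot: [0.999, -0.052, 0.001, 0.0]
contact_force: [-0.3, -1.3, 0.5]
opening: 0.996
finger_force: 0.0
shift [ 0.0032 -0.0059  0.0014] turn [ 0.001 -0.001 -0.009] pos [ 0.4592 -0.356   0.0444] F [-0.3 -1.3  0.5] q [ 0.59  0.92 -0.02  1.83  0.04  0.39 -1.14] open 0.996 ff 0.0 t 2.7
```

View pics/g.png

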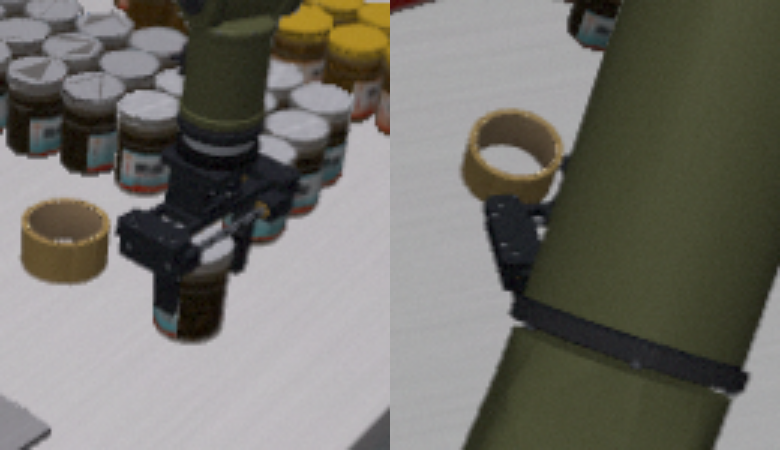

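The fingers straddle the jar, with one on each side at scene-crop (168,290) and (240,250). They are about 6 mm off centre, so I'll correct that and grip.

```bash
python3 -m jog '[[[0.003,-0.006,0.001,0,0,-0.008],[0,0,0,0,0,0]]]' 0.088 25 >/dev/null; python3 -m jog '[[[0,0,0,0,0,0],[0,0,0,0,0,0],[0,0,0,0,0,0],[0,0,0,0,0,0],[0,0,0,0,0,0],[0,0,0,0,0,0],[0,0,0,0,0,0],[0,0,0,0,0,0]]]' 0.06 25; python3 rem.py 0.463 -0.3505 0.043 -5.5 0
```

```text
clock: 4.05
tool_pos: [0.4624, -0.3498, 0.0427]
eef_rot: [0.999, -0.048, -0.0, 0.0]
contact_force: [-0.7, -1.9, -0.4]
opening: 0.758
finger_force: 27.9
shift [ 0.0006  0.0006 -0.0003] turn [ 0.  0. -0.] pos [ 0.4624 -0.3498  0.0427] F [-0.7 -1.9 -0.4] q [ 0.58  0.92 -0.02  1.84  0.04  0.39 -1.14] open 0.758 ff 27.9 t 4.05
```

```bash
python3 -m jog '[[[0,0,-0.02,0,0,0],[0,0,-0.03,0,0,0],[0,0,-0.035,0,0,0],[0,0,-0.035,0,0,0],[0,-0.02,0,0,0,0],[0,-0.04,0,0,0,0],[0,-0.04,0,0,0,0],[0,-0.04,0,0,0,0],[0,-0.04,0,0,0,0],[0,-0.04,0,0,0,0],[0,0,0,0,0,0]]]' >/dev/null; python3 -m jog '[[[0.006,-0.04,0,0,0,0],[0.008,-0.04,0,0,0,0],[0.01,-0.04,0,0,0,0],[0.01,-0.04,0,0,0,0],[0.01,-0.02,0,0,0,0],[0,0,0,0,0,0],[0,0,0,0,0,0],[0,0,0,0,0,0]]]'; python3 rem.py 0.545 0.043 0.066 -5.4 0
```

```text
clock: 6.42
tool_pos: [0.5437, 0.0425, 0.1625]
eef_rot: [0.999, -0.049, -0.001, 0.001]
contact_force: [0.2, 1.1, -3.5]
opening: 0.761
finger_force: 27.9
shift [ 0.0013 -0.0008  0.0965] turn [ 0.001  0.001 -0.004] pos [0.5437 0.0425 0.1625] F [ 0.2  1.1 -3.5] q [-0.21  0.7   0.08  1.89 -0.09  0.56 -1.74] open 0.761 ff 27.9 t 6.425
```

Picture now to check alignment against the rack before lowering.

```bash
python3 -m jog '[[[0.0015,-0.0005,0.02,0,0,0],[0,0,0.025,0,0,0],[0,0,0.02,0,0,0],[0,0,0.015,0,0,0],[0,0,0.008,0,0,0],[0,0,0,0,0,0],[0,0,0,0,0,0]]]'; python3 rem.py 0.545 0.043 0.066 -5.4 0;  python3 - <<'E'
from h import *
f=[cv2.resize(snapshot(n)["frame"][y:y+170,x:x+200,::-1],None,fx=2,fy=2) for n,x,y in(("scene",130,140),("top",150,100))]
cv2.imwrite("pics/p.png",np.hstack(f))
E
```

```text
clock: 7.3
tool_pos: [0.5467, 0.0445, 0.0753]
eef_rot: [0.999, -0.048, 0.001, -0.0]
contact_force: [0.0, 0.3, -3.0]
opening: 0.765
finger_force: 27.9
shift [-0.0016  0.0016  0.0093] turn [-0.    -0.001 -0.002] pos [0.5467 0.0445 0.0753] F [ 0.   0.3 -3. ] q [-0.2   0.84  0.05  1.93 -0.1   0.37 -1.73] open 0.765 ff 27.9 t 7.3
```

View pics/p.png

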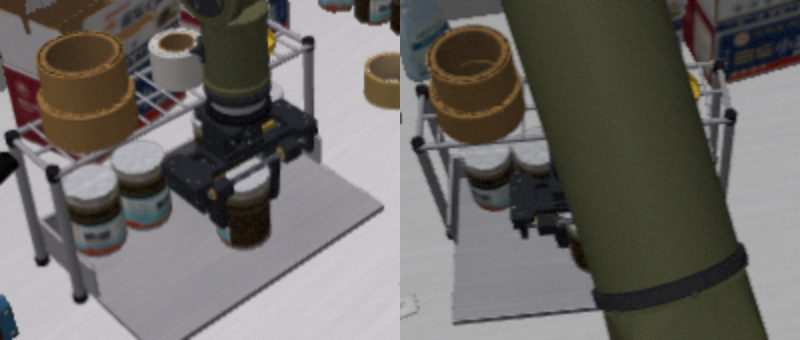

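The picture shows the jar held over the ledge, with its bottom at about (245,240) in the scene half and the gripper body clear of the upper shelf. I'll lower it slowly to contact.

```bash
python3 -m jog '[[[-0.0015,0.0015,0.004,0,0,0],[0,0,0.003,0,0,0],[0,0,0.002,0,0,0],[0,0,0,0,0,0],[0,0,0,0,0,0]]]'; python3 rem.py 0.545 0.043 0.066 -5.4 0
```

```text
clock: 8.02
tool_pos: [0.5447, 0.0432, 0.0657]
eef_rot: [0.999, -0.048, 0.0, 0.0]
contact_force: [-0.8, -0.1, -3.9]
opening: 0.76
finger_force: 27.9
shift [ 0.0003  0.0002 -0.0003] turn [ 0.    -0.    -0.002] pos [0.5447 0.0432 0.0657] F [-0.8 -0.1 -3.9] q [-0.19  0.86  0.05  1.94 -0.11  0.35 -1.73] open 0.76 ff 27.9 t 8.025
```

```bash
python3 -m jog '[[[0,0,0.001,0,0,0],[0,0,0.0005,0,0,0],[0,0,0,0,0,0]]]'; python3 rem.py 0.545 0.043 0.066 -5.4 0
```

```text
clock: 8.4
tool_pos: [0.5448, 0.0431, 0.0647]
eef_rot: [0.999, -0.048, 0.0, -0.0]
contact_force: [-1.0, -0.7, 3.3]
opening: 0.759
finger_force: 27.7
shift [ 0.0002  0.0001 -0.0013] turn [-0.    -0.001 -0.002] pos [0.5448 0.0431 0.0647] F [-1.  -0.7  3.3] q [-0.19  0.86  0.05  1.94 -0.11  0.35 -1.73] open 0.759 ff 27.7 t 8.4
```

It's standing on the ledge. I'll release, rise clear, then back off.

```bash
python3 -m jog '[[[0,0,0,0,0,0],[0,0,0,0,0,0],[0,0,0,0,0,0],[0,0,0,0,0,0],[0,0,-0.01,0,0,0],[0,0,-0.02,0,0,0],[0,0,-0.03,0,0,0],[0,0,-0.03,0,0,0],[-0.01,0,-0.03,0,0,0],[-0.04,0,0,0,0,0],[-0.04,0,0,0,0,0],[0,0,0,0,0,0]]]' 0.088 25; python3 rem.py 0.46 0.051 0.19 -5.4 45
```

```text
clock: 9.9
tool_pos: [0.4515, 0.0518, 0.1848]
eef_rot: [0.999, -0.048, -0.002, 0.0]
contact_force: [0.9, 0.1, -0.7]
opening: 0.995
finger_force: 0.0
shift [ 0.0085  0.     -0.0052] turn [ 0.001  0.789 -0.001] pos [0.4515 0.0518 0.1848] F [ 0.9  0.1 -0.7] q [-0.27  0.57  0.08  2.13 -0.1   0.45 -1.78] open 0.995 ff 0.0 t 9.9
```

```bash
python3 -m jog '[[[0,0,0,0,0.157,0],[0,0,0,0,0.157,0],[0,0,0,0,0.157,0],[0,0,0,0,0.157,0],[0,0,0,0,0.157,0],[0,0,0,0,0,0],[0,0,0,0,0,0]]]' 0.024 25; python3 rem.py 0.46 0.051 0.085 -5.4 45; python3 - <<'E'
from h import *
f=[cv2.resize(snapshot(n)["frame"][y:y+170,x:x+200,::-1],None,fx=2,fy=2) for n,x,y in(("scene",150,150),("top",150,110))]
cv2.imwrite("pics/q.png",np.hstack(f))
E
```

```text
clock: 10.78
tool_pos: [0.4943, 0.071, 0.2872]
eef_rot: [0.967, -0.05, 0.246, 0.036]
contact_force: [0.3, -0.9, 0.1]
opening: 0.276
finger_force: 0.0
shift [-0.1253  0.0147  0.163 ] turn [0.048 0.286 0.011] pos [0.4943 0.071  0.2872] F [ 0.3 -0.9  0.1] q [-0.82  0.4   0.58  2.33  0.66  0.04 -2.65] open 0.276 ff 0.0 t 10.775
```

View pics/q.png

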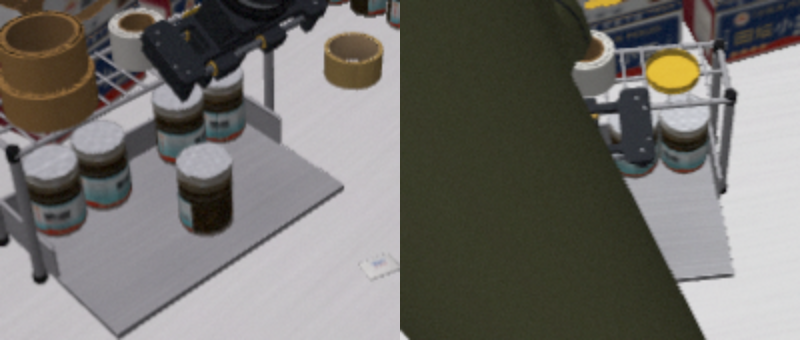

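The jar stands alone on the ledge, with its lid at scene-crop (204,162), in front of the gap. The forward tilt has stalled because j6 is at its lower limit. The wrist has to flip (j5 to about π), and for j7's range that means half-turning the tool first. I'll go back to vertical and turn.

```bash
sed -i 's/^x,y,z,yaw,tilt=.*/x,y,z,yaw,tilt=map(float,sys.argv[1:6])/; s/^print("shift"/T=T*R.from_euler("z",180*(len(sys.argv)>6),degrees=True)\n&/' rem.py
python3 -m jog '[[[0,0,0,0,-0.157,0],[0,0,0,0,-0.157,0],[0,0,0,0,-0.157,0],[0,0,0,0,0,0],[0,0,0,0,0,0]]]'; python3 rem.py 0.48 0.051 0.28 -5.4 0
```

```text
clock: 11.5
tool_pos: [0.4979, 0.0639, 0.2762]
eef_rot: [0.994, -0.059, 0.083, 0.037]
contact_force: [-0.0, 0.3, -0.9]
opening: 0.273
finger_force: 0.0
shift [-0.0154  0.0152 -0.0056] turn [ 0.067 -0.169 -0.024] pos [0.4979 0.0639 0.2762] F [-0.   0.3 -0.9] q [-0.2   0.42 -0.16  2.02  0.35  0.61 -2.3 ] open 0.273 ff 0.0 t 11.5
```

```bash
python3 -m jog '[[[-0.015,0.015,-0.005,0.067,-0.169,0],[0,0,0,0,0,-0.18],[0,0,0,0,0,-0.18],[0,0,0,0,0,-0.18],[0,0,0,0,0,-0.18],[0,0,0,0,0,-0.18],[0,0,0,0,0,-0.18],[0,0,0,0,0,-0.18],[0,0,0,0,0,-0.18],[0,0,0,0,0,-0.18]]]' >/dev/null;  python3 -m jog '[[[0,0,0,0,0,-0.18],[0,0,0,0,0,-0.18],[0,0,0,0,0,-0.18],[0,0,0,0,0,-0.18],[0,0,0,0,0,-0.18],[0,0,0,0,0,-0.18],[0,0,0,0,0,-0.18],[0,0,0,0,0,-0.18],[0,0,0,0,0,0],[0,0,0,0,0,0]]]'; python3 rem.py 0.48 0.051 0.28 -5.4 0 f
```

```text
clock: 14.0
tool_pos: [0.4807, 0.0534, 0.2798]
eef_rot: [0.098, 0.995, 0.001, 0.0]
contact_force: [-0.1, 0.7, 0.2]
opening: 0.275
finger_force: 0.0
shift [ 0.0002 -0.0025 -0.0002] turn [ 0.001  0.001 -0.103] pos [0.4807 0.0534 0.2798] F [-0.1  0.7  0.2] q [ 0.48  0.67 -1.16  1.9   0.71  1.06  0.4 ] open 0.275 ff 0.0 t 14.0
```

```bash
cat > fk.py <<'E'
import numpy as np, itertools
from scipy.spatial.transform import Rotation as R
from scipy.optimize import least_squares
D=[([1.26578574,0.68998568,-0.194504,1.56635142,0.15729784,0.90249587,-0.21510495],[.9856788,.1686313,-.0002,-.0009],[.20746,-.58889,.23791]),
([.58,.63,-.03,1.7,.02,.81,-1.12],[.999,-.044,.001,-.001],[.4674,-.3471,.2385]),
([.59,.92,-.02,1.83,.04,.39,-1.14],[.999,-.052,.001,0],[.4592,-.356,.0444]),
([-.21,.7,.08,1.89,-.09,.56,-1.74],[.999,-.049,-.001,.001],[.5437,.0425,.1625]),
([-.19,.86,.05,1.94,-.11,.35,-1.73],[.999,-.048,0,0],[.5448,.0431,.0647]),
([-.27,.57,.08,2.13,-.10,.45,-1.78],[.999,-.048,-.002,0],[.4515,.0518,.1848]),
([-.82,.4,.58,2.33,.66,.04,-2.65],[.967,-.05,.246,.036],[.4943,.071,.2872]),
([-.2,.42,-.16,2.02,.35,.61,-2.3],[.994,-.059,.083,.037],[.4979,.0639,.2762]),
([.48,.67,-1.16,1.9,.71,1.06,.4],[.098,.995,.001,0],[.4807,.0534,.2798])]
def fr(q,s,c):
    Rs=[];r=R.from_euler("z",c[0])
    for i in range(7):
        r=r*R.from_euler("zy"[i%2],s[i]*q[i]); Rs.append(r)
    Rs[-1]=r*R.from_euler("z",c[1]); return Rs
def fit():
    best=(9,)
    for s in itertools.product((1,-1),repeat=4):
        S=[s[0],1,s[1],1,s[2],1,s[3]]
        for k in (0,1.57,3.14,-1.57):
            f=lambda c:np.concatenate([(fr(q,S,c)[-1].inv()*R.from_quat(e)).as_rotvec() for q,e,p in D])
            o=least_squares(f,[0,k]);
            if o.cost<best[0]: best=(o.cost,S,o.x)
    _,S,c=best
    A=[];b=[]
    for q,e,p in D:
        Rs=fr(q,S,c);A.append(np.hstack([np.eye(3)]+[Rs[i].as_matrix() for i in (1,3,6)]));b.append(p)
    A=np.vstack(A);b=np.hstack(b);l=np.linalg.lstsq(A,b,rcond=1e-3)[0]
    return best,l,np.abs(A@l-b).max()
if __name__=="__main__":
    np.set_printoptions(precision=3,suppress=True)
    for z in fit():print(z)
E
python3 fk.py
```

```text
(np.float64(0.00017982578611572603), [-1, 1, -1, 1, -1, 1, -1], array([-0.   ,  1.571]))
[ 0.     0.002  0.348 -0.002 -0.02   0.567  0.001 -0.028  0.345  0.
 -0.     0.33 ]
0.0020795505573239365
```

```bash
cat > ik.py <<'E'
from fk import *
(_,S,c),l,_=fit()
LO=np.array([-3.01,-.46,-1.47,.13,-1,.04,-2.66])+.08;HI=np.array([3.01,2.08,1.51,2.56,4.14,2.09,2.66])-.08
def fk(q):
    Rs=fr(q,S,c);return l[:3]+Rs[1].apply(l[3:6])+Rs[3].apply(l[6:9])+Rs[6].apply(l[9:]),Rs[6]
def tgt(yaw,tilt,flip):
    return R.from_euler("z",yaw,degrees=True)*R.from_euler("y",-tilt,degrees=True)*R.from_euler("x",180,degrees=True)*R.from_euler("z",180*flip,degrees=True)
def ik(p,Rt,q0,w=.02):
    f=lambda q:np.r_[(fk(q)[0]-p)*10,(fk(q)[1].inv()*Rt).as_rotvec()*3,w*(q-q0)]
    o=least_squares(f,np.clip(q0,LO+1e-3,HI-1e-3),bounds=(LO,HI));return o.x,np.abs(o.fun[:6]).max()
E
python3 - <<'E'
from ik import *
np.set_printoptions(precision=2,suppress=True)
rng=np.random.default_rng(0)
qc=np.array(D[-1][0])
for tilt in(45,55):
 for flip in(0,1):
  G=[]
  for _ in range(40):
    q0=LO+(HI-LO)*rng.random(7)
    q,e=ik(np.array([.50,.05,.085]),tgt(-5.4,tilt,flip),q0,.001)
    if e<.03:
      q2,e2=ik(np.array([.635,.034,.085]),tgt(-5.4,tilt,flip),q,.02)
      if e2<.05: G.append((np.abs(q-qc).sum(),q,q2))
  G.sort(key=lambda g:g[0]);print(tilt,flip,len(G))
  for g in G[:4]:print(g[0],g[1],g[2])
E
```

```text
45 0 0
45 1 0
55 0 0
55 1 0
```

```bash
python3 - <<'E'
from ik import *
np.set_printoptions(precision=2,suppress=True)
rng=np.random.default_rng(0)
qc=np.array(D[-1][0])
for tilt in(35,40,45):
 for flip in(0,1):
  G=[]
  for _ in range(40):
    q0=LO+(HI-LO)*rng.random(7)
    q,e=ik(np.array([.57,.041,.08]),tgt(-5.4,tilt,flip),q0,.001)
    q2,e2=ik(np.array([.635,.034,.08]),tgt(-5.4,tilt,flip),q,.005)
    if e<.05 and e2<.05: G.append((np.abs(q-qc).sum(),q,q2))
  G.sort(key=lambda g:g[0]);print(tilt,flip,len(G))
  for g in G[:3]:print(g[0],g[1],g[2])
E
```

```text
35 0 20
4.925850676608691 [ 0.22  1.06 -0.85  2.39  2.27  1.14  2.23] [ 0.25  1.04 -0.8   2.2   2.23  0.97  2.4 ]
5.3223952608960134 [ 0.02  0.96 -0.5   2.4   2.46  0.95  1.95] [ 0.04  0.94 -0.43  2.22  2.44  0.76  2.08]
5.456879885836431 [-0.02  0.95 -0.42  2.4   2.52  0.92  1.88] [-0.    0.93 -0.35  2.22  2.5   0.72  1.99]
35 1 26
3.977159350626757 [ 0.36  1.21 -1.16  2.38  2.14  1.38 -0.68] [ 0.41  1.2  -1.14  2.19  2.13  1.23 -0.49]
3.982692546374051 [ 0.36  1.21 -1.17  2.38  2.14  1.38 -0.68] [ 0.41  1.2  -1.15  2.19  2.13  1.24 -0.49]
4.074837064800693 [ 0.39  1.26 -1.25  2.38  2.12  1.45 -0.62] [ 0.44  1.25 -1.23  2.19  2.11  1.31 -0.43]
40 0 20
5.268780714493147 [ 0.32  1.25 -1.14  2.45  2.25  1.52  2.36] [ 0.38  1.23 -1.12  2.26  2.25  1.34  2.55]
5.311453201859779 [ 0.1   1.06 -0.68  2.46  2.43  1.23  2.01] [ 0.15  1.03 -0.64  2.27  2.43  1.02  2.15]
5.342399438644115 [ 0.07  1.05 -0.62  2.46  2.46  1.2   1.96] [ 0.11  1.01 -0.58  2.27  2.46  0.99  2.1 ]
40 1 29
4.554309412441376 [ 0.36  1.32 -1.26  2.44  2.21  1.61 -0.69] [ 0.43  1.3  -1.24  2.26  2.23  1.44 -0.5 ]
4.56775
[... 155 characters left out ...]
0.68] [ 0.43  1.32 -1.26  2.26  2.23  1.45 -0.48]
45 0 24
6.20489098371956 [ 0.37  1.47 -1.39  2.48  2.27  1.85  2.53] [ 0.41  1.35 -1.23  2.32  2.35  1.56  2.58]
6.204891734744761 [ 0.37  1.47 -1.39  2.48  2.27  1.85  2.53] [ 0.41  1.35 -1.23  2.32  2.35  1.56  2.58]
6.204891880060879 [ 0.37  1.47 -1.39  2.48  2.27  1.85  2.53] [ 0.41  1.35 -1.23  2.32  2.35  1.56  2.58]
45 1 23
5.079389380619702 [ 0.37  1.47 -1.39  2.48  2.27  1.85 -0.61] [ 0.45  1.45 -1.37  2.31  2.33  1.67 -0.43]
5.079389457026695 [ 0.37  1.47 -1.39  2.48  2.27  1.85 -0.61] [ 0.45  1.45 -1.37  2.31  2.33  1.67 -0.43]
5.079389571207807 [ 0.37  1.47 -1.39  2.48  2.27  1.85 -0.61] [ 0.45  1.45 -1.37  2.31  2.33  1.67 -0.43]
```

```bash
python3 rem.py 0.478 0.049 0.28 -5.4 20 f;python3 -m jog '[[[0,-0.003,0,0,0,-0.103],[0,0,0,0,0,0]]]' >/dev/null; python3 rem.py 0.478 0.049 0.28 -5.4 20 f; python3 - <<'E'
from h import *
from ik import *
q=get_state()["q"];np.set_printoptions(precision=2,suppress=True)
for p,t in [((.478,.049,.28),20),((.478,.049,.15),20),((.478,.049,.062),20),((.57,.0405,.062),20),((.57,.0405,.062),38),((.633,.0345,.062),38)]:
    q,e=ik(np.array(p),tgt(-5.4,t,1),q,.02);print(p,t,q,e)
E
```

```text
shift [ 0.0018 -0.0048 -0.0002] turn [-0.017 -0.348 -0.102] pos [0.4807 0.0534 0.2798] F [-0.1  0.7  0.2] q [ 0.48  0.67 -1.16  1.9   0.71  1.06  0.4 ] open 0.275 ff 0.0 t 14.0
shift [ 0.0025 -0.0011  0.0001] turn [ 0.002 -0.348 -0.002] pos [0.4806 0.0499 0.2801] F [ 0.9 -1.  -1.4] q [ 0.5   0.68 -1.19  1.9   0.72  1.07  0.49] open 0.277 ff 0.0 t 14.25
(0.478, 0.049, 0.28) 20 [ 0.49  0.54 -1.18  2.21  1.18  0.78 -0.  ] 0.00032034045746447473
(0.478, 0.049, 0.15) 20 [ 0.37  0.87 -1.16  2.38  1.68  0.96 -0.52] 0.00031847053089096704
(0.478, 0.049, 0.062) 20 [ 0.32  1.11 -1.1   2.43  1.92  1.13 -0.7 ] 0.0001383901219497854
(0.57, 0.0405, 0.062) 20 [ 0.38  1.1  -1.06  2.16  1.82  0.99 -0.37] 0.00015379094196021152
(0.57, 0.0405, 0.062) 38 [ 0.32  1.26 -1.1   2.42  2.25  1.46 -0.77] 0.0002624435970813889
(0.633, 0.0345, 0.062) 38 [ 0.37  1.24 -1.08  2.24  2.25  1.29 -0.6 ] 7.582559438432517e-05
```

```bash
python3 -m jog '[[[0.0025,-0.001,0,0,-0.116,0],[0,0,0,0,-0.116,0],[0,0,0,0,-0.116,0],[0,0,0,0,0,0],[0,0,0,0,0,0]]]' ; python3 rem.py 0.478 0.049 0.062 -5.4 20 f
```

```text
clock: 14.88
tool_pos: [0.4792, 0.0493, 0.2809]
eef_rot: [0.047, 0.984, -0.006, 0.173]
contact_force: [-0.1, 0.3, 0.3]
opening: 0.27
finger_force: 0.0
shift [ 0.0758 -0.0013  0.2053] turn [ 0.003 -0.001 -0.003] pos [0.4792 0.0493 0.2809] F [-0.1  0.3  0.3] q [ 0.44  0.49 -1.07  2.21  1.14  0.69  0.05] open 0.27 ff 0.0 t 14.875
```

```bash
python3 -m jog '[[[0.011,0,0.029,0,0,0],[0.011,0,0.029,0,0,0],[0.011,0,0.029,0,0,0],[0.011,0,0.029,0,0,0],[0.011,0,0.029,0,0,0],[0,0,0,0,0,0],[0,0,0,0,0,0]]]' ; python3 rem.py 0.478 0.049 0.062 -5.4 20 f
```

```text
clock: 15.75
tool_pos: [0.4772, 0.05, 0.1259]
eef_rot: [0.047, 0.984, -0.006, 0.174]
contact_force: [0.0, -0.2, -0.2]
opening: 0.271
finger_force: 0.0
shift [ 0.0211 -0.0012  0.0603] turn [ 0.003  0.    -0.002] pos [0.4772 0.05   0.1259] F [ 0.  -0.2 -0.2] q [ 0.25  0.84 -0.91  2.4   1.84  0.81 -0.67] open 0.271 ff 0.0 t 15.75
```

```bash
python3 -m jog '[[[0.0105,-0.001,0.03,0,0,0],[0.0105,0,0.03,0,0,0],[0,0,0,0,0,0],[0,0,0,0,0,0]]]' ; python3 rem.py 0.570 0.0407 0.062 -5.4 20 f; python3 - <<'E'
from h import *
f=[cv2.resize(snapshot(n)["frame"][y:y+170,x:x+200,::-1],None,fx=k,fy=k) for n,x,y,k in(("scene",140,150,3),)]
cv2.imwrite("pics/r.png",np.hstack(f))
E
```

```text
clock: 16.25
tool_pos: [0.4778, 0.049, 0.0635]
eef_rot: [0.047, 0.984, -0.006, 0.175]
contact_force: [-0.7, -0.1, 0.2]
opening: 0.273
finger_force: 0.0
shift [-0.0864  0.0003  0.0332] turn [ 0.003  0.002 -0.001] pos [0.4778 0.049  0.0635] F [-0.7 -0.1  0.2] q [ 0.23  1.01 -0.89  2.43  2.02  0.95 -0.81] open 0.273 ff 0.0 t 16.25
```

View pics/r.png

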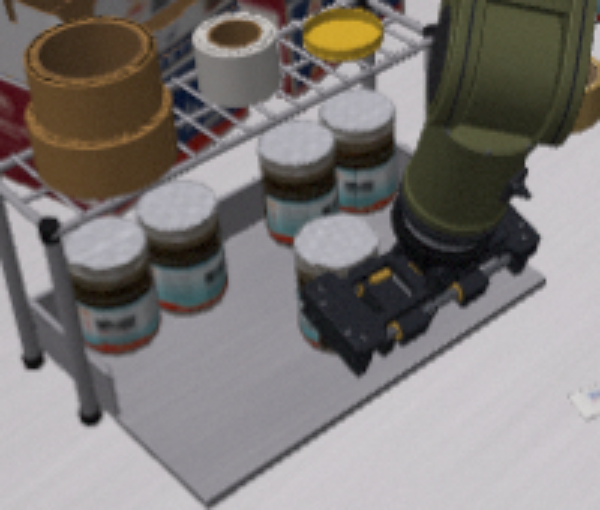

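The picture shows the jar upright on the ledge with its lid at crop (338,243), the gripper tilted just in front of it, and the neighbours undisturbed. I'll start pushing.

```bash
python3 - <<'E'
from h import *
s=snapshot("scene");print(onz(s,(252.7,231),.121))
E
python3 -m jog '[[[-0.0094,0,0.0036,0,0,0],[-0.0047,0,0.0018,0,0,0],[-0.0047,0,0.0018,0,0,0],[-0.0047,0,0.0018,0,0,0],[-0.0047,0,0.0018,0,0,0],[-0.0047,0,0.0018,0,0,0],[-0.0047,0,0.0018,0,0,0],[-0.0047,0,0.0018,0,0,0],[-0.0047,0,0.0018,0,0,0],[-0.0047,0,0.0018,0,0,0],[0,0,0,0,0,0]]]' ; python3 rem.py 0.570 0.0407 0.062 -5.4 38 f
```

```text
[0.54357561 0.04241768 0.121     ]
clock: 17.73
tool_pos: [0.5327, 0.0436, 0.061]
eef_rot: [0.047, 0.984, -0.007, 0.174]
contact_force: [0.5, 0.3, 0.1]
opening: 0.267
finger_force: 0.0
shift [-0.0354  0.0007  0.0119] turn [ 0.003 -0.313 -0.002] pos [0.5327 0.0436 0.061 ] F [0.5 0.3 0.1] q [ 0.26  1.   -0.83  2.27  1.95  0.82 -0.62] open 0.267 ff 0.0 t 17.725
```

```bash
python3 -m jog '[[[-0.0047,0,0.0016,0,0,0],[-0.0047,0,0.0016,0,0,0],[-0.0047,0,0.0016,0,0,0],[-0.0047,0,0.0016,0,0,0],[-0.0047,0,0.0016,0,0,0],[-0.0047,0,0.0016,0,0,0],[-0.0047,0,0.0016,0,0,0],[0,0,0,0,0,0],[0,0,0,0,0,0]]]' ; python3 rem.py 0.565 0.0407 0.062 -5.4 38 f
```

```text
clock: 18.85
tool_pos: [0.5668, 0.0405, 0.0618]
eef_rot: [0.046, 0.984, -0.007, 0.174]
contact_force: [0.4, -0.0, -0.5]
opening: 0.277
finger_force: 0.0
shift [ 0.0017  0.     -0.0009] turn [ 0.003 -0.314 -0.001] pos [0.5668 0.0405 0.0618] F [ 0.4 -0.  -0.5] q [ 0.26  0.99 -0.79  2.17  1.89  0.75 -0.49] open 0.277 ff 0.0 t 18.85
```

```bash
python3 -m jog '[[[0.005,0,-0.002,0,0,0],[0,0,0,0,-0.08,0],[0,0,0,0,-0.08,0],[0,0,0,0,-0.08,0],[0,0,0,0,-0.074,0],[0,0,0,0,0,0],[0,0,0,0,0,0]]]' ; python3 rem.py 0.63 0.0348 0.062 -5.4 38 f;  python3 - <<'E'
from h import *
f=[cv2.resize(snapshot(n)["frame"][y:y+170,x:x+200,::-1],None,fx=k,fy=k) for n,x,y,k in(("scene",140,140,3),)]
cv2.imwrite("pics/u.png",np.hstack(f))
E
```

```text
clock: 19.73
tool_pos: [0.5615, 0.0411, 0.0619]
eef_rot: [0.045, 0.945, -0.014, 0.325]
contact_force: [0.6, 0.8, 0.5]
opening: 0.273
finger_force: 0.0
shift [-0.0543  0.0001  0.0422] turn [ 0.003 -0.001 -0.002] pos [0.5615 0.0411 0.0619] F [0.6 0.8 0.5] q [ 0.21  1.15 -0.86  2.44  2.35  1.3  -0.97] open 0.273 ff 0.0 t 19.725
```

View pics/u.png

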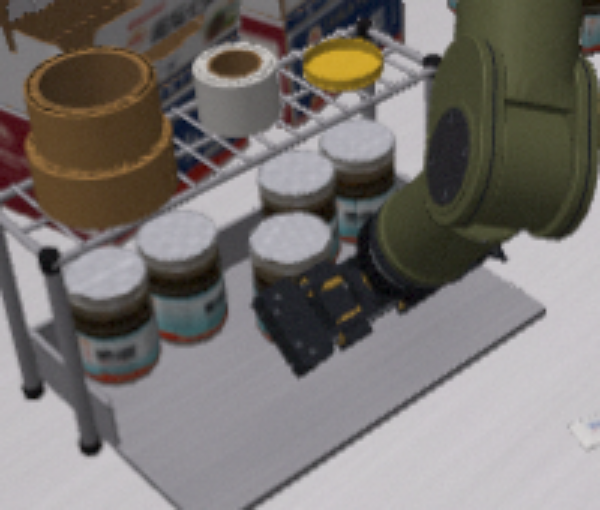

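The jar is upright with its lid at crop (291,240), midway between its neighbours, and the gripper body sits below and in front of the upper shelf. I'll push on.

```bash
python3 - <<'E'
from h import *
s=snapshot("scene");p=onz(s,(237,220),.121);print(p)
E
python3 -m jog '[[[-0.0032,0,0.00246,0,0,0],[-0.0032,0,0.00246,0,0,0],[-0.0032,0,0.00246,0,0,0],[-0.0032,0,0.00246,0,0,0],[-0.0032,0,0.00246,0,0,0],[-0.0032,0,0.00246,0,0,0],[-0.0032,0,0.00246,0,0,0],[-0.0032,0,0.00246,0,0,0],[-0.0032,0,0.00246,0,0,0],[-0.0032,0,0.00246,0,0,0],[-0.0032,0,0.00246,0,0,0],[-0.0032,0,0.00246,0,0,0]]]' ; python3 rem.py 0.63 0.0348 0.062 -5.4 38 f
```

```text
[0.60303332 0.0371928  0.121     ]
clock: 21.32
tool_pos: [0.6097, 0.0364, 0.0621]
eef_rot: [0.045, 0.945, -0.014, 0.325]
contact_force: [-1.4, -0.4, 1.0]
opening: 0.27
finger_force: 0.8
shift [-0.016   0.0003  0.0126] turn [ 0.003 -0.001 -0.001] pos [0.6097 0.0364 0.0621] F [-1.4 -0.4  1. ] q [ 0.25  1.12 -0.83  2.3   2.34  1.15 -0.85] open 0.27 ff 0.8 t 21.325
```

```bash
python3 -m jog '[[[-0.0032,0,0.00246,0,0,0],[-0.0032,0,0.00246,0,0,0],[-0.0032,0,0.00246,0,0,0],[-0.0032,0,0.00246,0,0,0],[-0.0032,0,0.00246,0,0,0],[0,0,0,0,0,0]]]' ; python3 rem.py 0.635 0.0343 0.062 -5.4 38 f
```

```text
clock: 22.08
tool_pos: [0.6301, 0.0344, 0.0624]
eef_rot: [0.045, 0.944, -0.014, 0.325]
contact_force: [-1.0, 1.4, -0.8]
opening: 0.271
finger_force: 0.7
shift [-0.0036  0.0004  0.0033] turn [ 0.002  0.    -0.002] pos [0.6301 0.0344 0.0624] F [-1.   1.4 -0.8] q [ 0.26  1.11 -0.82  2.24  2.33  1.1  -0.81] open 0.271 ff 0.7 t 22.075
```

```bash
python3 -m jog '[[[-0.0016,0,0.0012,0,0,0],[-0.0016,0,0.0012,0,0,0],[0,0,0,0,0,0]]]' ; python3 rem.py 0.635 0.0343 0.062 -5.4 38 f
```

```text
clock: 22.45
tool_pos: [0.6337, 0.034, 0.0623]
eef_rot: [0.045, 0.945, -0.014, 0.325]
contact_force: [-2.1, 0.3, -0.4]
opening: 0.274
finger_force: 1.1
shift [-0.0008  0.0004  0.0011] turn [ 0.003 -0.    -0.002] pos [0.6337 0.034  0.0623] F [-2.1  0.3 -0.4] q [ 0.26  1.11 -0.82  2.23  2.33  1.09 -0.8 ] open 0.274 ff 1.1 t 22.45
```

Still sliding freely. I'll go in small steps until the stop is felt.

```bash
for i in 1; do python3 -m jog '[[[-0.0016,0,0.0012,0,0,0],[0,0,0,0,0,0]]]' | grep -E "force|pos"; done; python3 -m jog '[[[-0.0012,0,0.0009,0,0,0],[0,0,0,0,0,0]]]' | grep -E "force|pos"
```

```text
tool_pos: [0.6357, 0.0337, 0.0624]
contact_force: [-2.0, 0.2, -0.5]
finger_force: 1.1
tool_pos: [0.6371, 0.0336, 0.0624]
contact_force: [-1.2, 1.6, -0.4]
finger_force: 1.2
```

```bash
python3 -m jog '[[[-0.0012,0,0.0009,0,0,0],[0,0,0,0,0,0]]]' | grep -E "force|pos";python3 - <<'E'
from h import *
f=[cv2.resize(snapshot(n)["frame"][y:y+130,x:x+160,::-1],None,fx=k,fy=k) for n,x,y,k in(("scene",140,150,4),)]
cv2.imwrite("pics/v.png",np.hstack(f))
E
```

```text
tool_pos: [0.6388, 0.0336, 0.0625]
contact_force: [-2.8, 0.6, -0.6]
finger_force: 1.0
```

View pics/v.png

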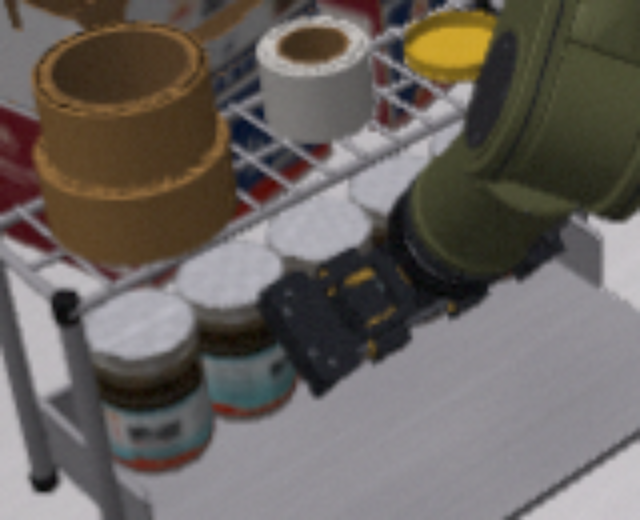

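The jar's lid at crop (320,230) is nearly in line with its neighbours at (139,325) and (231,275), and all are standing. I'll continue to the stop.

```bash
python3 - <<'E'
from h import *
s=snapshot("scene")
for uv in((139,325),(231,275),(320,230)): print(onz(s,(uv[0]/4+140,uv[1]/4+150),.121))
E
python3 -m jog '[[[-0.0012,0,0.0009,0,0,0],[0,0,0,0,0,0]]]' | grep -E "force|pos"; python3 -m jog '[[[-0.0008,0,0.0006,0,0,0],[0,0,0,0,0,0]]]' | grep -E "force|pos"
```

```text
[0.68677569 0.16706291 0.121     ]
[0.68147067 0.09791621 0.121     ]
[0.67341204 0.02946614 0.121     ]
tool_pos: [0.6402, 0.0335, 0.0625]
contact_force: [-2.4, 0.3, -1.2]
finger_force: 0.9
tool_pos: [0.6406, 0.0335, 0.0624]
contact_force: [-4.3, 0.5, -0.3]
finger_force: 1.9
```

```bash
for i in 1; do python3 -m jog '[[[-0.0008,0,0.0006,0,0,0],[0,0,0,0,0,0]]]' | grep -E "force|pos"; done; python3 -m jog '[[[-0.0008,0,0.0006,0,0,0],[0,0,0,0,0,0]]]' | grep -E "force|pos"
```

```text
tool_pos: [0.6409, 0.0336, 0.0622]
contact_force: [-6.6, -0.5, 1.0]
finger_force: 3.0
tool_pos: [0.6411, 0.0336, 0.062]
contact_force: [-8.5, 0.2, 2.2]
finger_force: 4.2
```

It's home: the TCP stalls while the force rises. One more nudge, then I'll back straight off and rise.

```bash
python3 -m jog '[[[-0.0008,0,0.0006,0,0,0],[0,0,0,0,0,0]]]' | grep -E "force|pos"; python3 -m jog '[[[0.004,0,-0.003,0,0,0],[0.004,0,-0.003,0,0,0],[0.008,0,-0.006,0,0,0],[0.008,0,-0.006,0,0,0],[0.008,0,-0.006,0,0,0],[0.008,0,-0.006,0,0,0],[0.008,0,-0.006,0,0,0],[0.008,0,-0.006,0,0,0],[0,0,0,0,0,0],[0,0,0,0,0,0]]]'; python3 rem.py 0.55 0.035 0.2 -5.4 20 f; python3 - <<'E'
from h import *
f=[cv2.resize(snapshot(n)["frame"][y:y+140,x:x+160,::-1],None,fx=k,fy=k) for n,x,y,k in(("scene",140,145,2.5),("top",160,110,2.5))]
cv2.imwrite("pics/w.png",np.hstack(f))
E
```

```text
tool_pos: [0.6413, 0.0336, 0.0619]
contact_force: [-9.8, 0.9, 3.7]
finger_force: 5.4
clock: 25.8
tool_pos: [0.5746, 0.0398, 0.0613]
eef_rot: [0.045, 0.944, -0.014, 0.325]
contact_force: [0.6, -0.0, 0.5]
opening: 0.266
finger_force: 0.0
shift [-0.0665 -0.0066 -0.1241] turn [ 0.003  0.314 -0.001] pos [0.5746 0.0398 0.0613] F [ 0.6 -0.   0.5] q [ 0.22  1.14 -0.85  2.4   2.35  1.26 -0.94] open 0.266 ff 0.0 t 25.8
```

View pics/w.png

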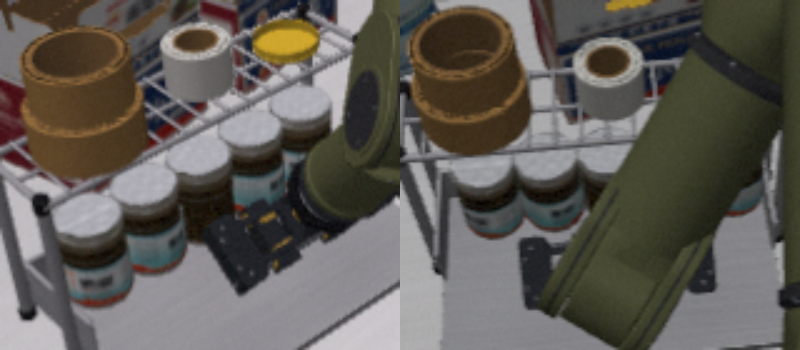

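The picture shows five upright jars in an even line, with lids at scene-crop (88,221), (145,189), (198,160), (249,132) and (300,106). The gripper is clear in front and the force is about zero. I'll hand it in.

```bash
python3 -c "
from plant import *
print(finish_job())"
```

```text
the job is handed in; nothing more can be done
None
```

The jar is home against the back stop, in line with its four upright neighbours; I handed the job in at about 26 s with the gripper clear, and the last picture showed all five standing.

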